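Weigh a stoneware bell on a spring scale and set the marker

TASK

Take the blue-glazed stoneware bell off the ware board and hang it by its loop on the hook of the spring scale, letting the spring take the weight gently so that it never runs down to its stop. Let go and wait until the bell hangs still, then slide the yellow marker to the level of the scale's red pointer and leave it there, with the bell still hanging. Leave the white bell and the glaze jar where they stand.

Things in the scene. Friction and masses are not known exactly. Their poses are not given: they have to be found in the camera images.
- blue_bell: Blue-glazed stoneware bell with a white band, on the ware board; 172 mm tall, 0.3 to 0.6 kg. Origin: centre of its underside, z up. Solid body 87 mm in diameter, flat shoulder at 70 mm height. Above it a loop, and on the loop's peak an upright tab to hold it by: 16 mm along the bell's x, 22 mm along its y, from 134 to 172 mm in height.
- blue_bell_eye (a point): Underside of the loop's peak, 122 mm above the bell's origin on its axis: it rests in the hook. The loop is a 12 mm thick coil in the bell's own y-z plane, peaked at y = 0; its opening faces along the bell's x, is about 45 mm wide (y) at the foot and reaches from 70 mm (shoulder) to 122 mm in height.
- white_bell: White bell with a terracotta band, same shape and size as the blue one, on the same ware board; not to be moved. The two may change places.
- ware_board: Fixed plywood board 160 x 360 mm, 18 mm thick, that carries the bells. Origin at the centre of its underside.
- glaze_jar: Loose amber glass jar with a black cap, 66 mm in diameter, 85 mm tall; not to be moved. Origin under its centre.
- scale: Fixed spring scale: green base plate 200 x 150 mm, 16 mm thick, and an upright steel post (22 mm thick, black cap 32 mm wide, top at 326 mm). Origin under the post's axis, on the table; z up. The hook arm points along the scale's own -x; the white graduated strip and the yellow marker stand on its +y side.
- hook_seat (a point): Lowest point of the hook's upper side, where a loop comes to rest; it moves with the red carriage on the post. 120 mm from the post's axis along the scale's -x, 229 mm above the table when unloaded. The hook is an 8 mm rod along the scale's x: a level arm 12 mm higher than the seat, the 20 mm long seat, then an upturned tip.
- hook_tip (a point): Top of the hook's upturned tip, 147 mm from the post's axis along the scale's -x and 20 mm higher than the seat. A loop, its opening facing along the scale's x, passes over this tip towards the post and is then lowered onto the seat.
- carriage (a joint): Travel of the hook carriage down the post, m: 0 unloaded, growing downwards 1 mm for each 0.1 N of load (the blue bell pulls it 28 to 60 mm). Springy and lightly damped: it bobs for about a second. Bottom stop at 92 mm; going lower than 86 mm counts as running to the stop.
- pointer_tip (a point): Tip of the red pointer, a 4 mm thick level flag on the carriage that lies over the graduated strip; 46 mm from the post's axis along the scale's +y, 255 mm above the table when unloaded. Moves with the carriage.
- marker (a joint): Travel of the yellow marker down the strip, m: 0 with its middle 255 mm above the table (level with the unloaded pointer), growing downwards to 82 mm. It is stiff (2 N) and stays where it is left. It starts near the top. When it reads the same as joint carriage it is level with the pointer.
- marker_grip (a point): Grip of the yellow marker: a level bar along the scale's y axis, 12 mm thick along the scale's x, 18 mm high. This point is in the middle of its height, 118 mm from the post's axis along the scale's +y; the bar reaches from 67 to 134 mm, the graduated strip and all else fixed end at 56 mm. Level with pointer_tip is what is wanted.
There are look-alikes about, which are no part of the job. Of the things shaped like the blue_bell, the blue one is meant.

How it is judged (in metres and radians):
On the way:
1. the blue bell hangs by its loop in the hook, let go and at rest (bell slower than 30 mm/s, carriage slower than 15 mm/s) (distance between blue_bell_eye and hook_seat below 0.02 m and value of joint carriage above 0.02 m and contact force between blue_bell and the fingers below 0.1 N and angle between blue_bell's own z axis and vertical below 0.2 rad and linear speed of blue_bell below 0.03 m/s and velocity of joint carriage between -0.015 and 0.015 m/s), for 0.5 s.
At the end, for the whole second after the job is handed in: The blue bell hangs from the hook by its loop (underside of the loop's peak within 20 mm of the hook seat, upright within 0.2 rad), released and at rest, pulling the scale down more than 20 mm, and the middle of the yellow marker is level with the red pointer within 6 mm (all of step 1 and z of marker_grip in the frame of pointer_tip between -0.006 and 0.006 m and linear speed of white_bell below 0.03 m/s); the robot touches nothing.
It fails at once if the spring was run down to its stop (carriage lower than 86 mm) (value of joint carriage above 0.086 m).
It fails at once if the white bell was moved more than 30 mm (distance of white_bell from where it was at the start of the episode above 0.03 m).
It fails at once if the glaze jar was moved more than 30 mm (distance of glaze_jar from where it was at the start of the episode above 0.03 m).
It also fails if it takes over 69 s, if anything falls off the work surface, if the arm or the gripper's body presses on something with over 40 N, if the wrist force passes 120 N, or if a joint passes its speed limit or range.

ROBOT

A 6-joint arm with a two-finger parallel gripper is mounted at the origin on the work surface. World frame = base frame: x ahead of the robot, y to its left, z up, the work surface at z = 0. Lengths are in m, angles in degrees, forces in N, time in s.
With the tool pointing down it reaches from about 0.275 to 0.725 m from the base axis. Payload 15.9 kg.
Tool frame: the origin (TCP) lies at the very end of the fingers, on their centre line; the grasp point (between the pads) lies env.tcp_to_grasp behind it (env.tcp_to_grasp is the distance from the TCP to the grasp point, in m); z points along the fingers, y is the line along which they close (so a half turn about z gives the same grasp; the last joint's range is limited). The gripper opens to 85 mm and grips with 20 to 120 N. Pads are 22 mm wide; open, the fingers measure 114 mm over their backs; the gripper's body (76 mm by 85 mm) begins 54 mm behind the grasp point. The pads swing forward as they close: fully open they stand 13 mm farther back than shut.
Start: joints at [69.958, 12.198, -1.971, 75.831, 0, 90], TCP at [0.171, 0.47, 0.231] pointing down, gripper open.
Joint ranges: [-170.91, 170.91], [-42.67, 98.43], [-65.05, 77.54], [-120.47, 116.71], [-90, 82.35], [-180, 180]. Speed limits (degrees/s): [108.29, 108.29, 136.94, 147.25, 180, 180].

INTERFACE

Orientations are given as a 3x3 rotation matrix whose columns are the frame's x, y, z axes.
In Python, from plant import env, get_image, camera_info, spot_in, trace gives the robot as it stands.
- The arm moves only by the tool carry_out, never from a script. Its argument "targets" is a list of rows, each an object with "dp": the shift along the tool's x, y, z in mm, a list of three; "rot": the turn, a rotation vector about the tool's x, y, z in degrees, a list of three; "hand": the finger opening in mm, from 0 to 85.4. In form: [{"dp": [x, y, z], "rot": [rx, ry, rz], "hand": hand}, ...]. A call has exactly 8 rows; each row is the pose to reach, as a shift and turn from the pose commanded when the call began, along the tool's axes at that moment; what a row does not reach only later rows make up. A row lasts 1/12 s, in which the tool goes at most 41.7 mm and 7.16 degrees, less where a joint would pass 70% of its speed; a pose out of reach is approached as far as the arm can. A call with a gripper value outside its range is refused whole. The fingers move at their own pace and stop on an object; "newtons" is the grip in N (left out, the last holds). Time passes only in rows, so rows that repeat a pose let the fingers close, or fill a call up. It gives the time, the measured TCP pose, the force, the opening and the grip force at its end, in the units of the state.
- env.read_state(): the state, without advancing time (a new reading comes with each control period).
- get_image(name): name is "scene" or "top" or "wrist"; returns (picture, depth): 480x640x3 uint8, blue, green, red; 480x640 float32, m along the optical axis (not along the pixel's ray), 0 where there is no reading.
- camera_info(name): a dict with "intrinsics" (3x3 intrinsics, pixels), "k1" (the pictures are not rectified: a ray, as slopes to the right and down, at radius r is drawn at 1 + k1 r^2 times it, then the intrinsics apply), "eye" and "orientation" of the camera in the world; the wrist camera has in their place "mount" (4x4, takes a point from camera to tool coordinates, whose origin is the TCP and whose axes are the flange's). Camera axes: x right, y down, z forward; pixel columns grow to the right and rows downward; lengths in m; the calibration is good to about 2 mm. A picture is of the moment at which its call begins: read the wrist's pose just before it. camera_info takes no time and is no camera call.
- env.sign_off(): hands the job in; it is judged then, once.
Trained networks look in the newest picture that a camera, given by its name, has taken for a name from the list of things; names that differ only in an ending like _2 or _b are one class to them, and where a whole thing is asked for, a point or a joint stands for the part that bears it (a point fixed in the world has none). Each returns a list of dicts, best first, with "p" (0 to 1); they miss things now and then, are a little off and sometimes report something else, mostly with a low value. They report only what shows in the picture. A call takes as long as a camera call. They do not tell look-alikes from the thing itself.
- spot_in(camera, label): "xyz" ([x, y, z] in m, in the coordinates of the camera as it stood for that picture, good to about 4 mm: the middle of the surface that is visible of it).
- trace(camera, label): "region" (480x640 bool, what is visible of it).
The state is a dict: "clock": time; "joints": joint angles; "joint_velocities": joint speeds; "joint_torque": joint torques, N m; "tool_pos": TCP position; "ee_rot": TCP orientation; "ft_force": force on the tool from outside, world axes, zero at the start; "moment": the same for the moment, N m; "width": finger opening in m; "gripper_force": force on a finger pad.
Only numpy, scipy, OpenCV 4.12 (cv2) and the standard library are available. Lean on these libraries where they do the work, as an engineer would, in place of code of your own. Each camera call takes 0.05 s, during which the arm holds its last target. There are 200 camera calls.

## Working session

There is one attempt and no reset: what is moved stays moved. The work goes in short steps, Python scripts to look and compute and a tool call to move; the robot and the scene stay as the last step left them, time stands still between calls to the robot, and variables do not carry over. Pictures are saved under pics/ and viewed, at most 13 in all, crops included, and the job is handed in when it is done.

Besides the shell and the picture viewer there is one more tool, called after "Emit:" by a JSON object that holds its "method" and its "body". carry_out: Moves the arm, as the interface text tells. Its arguments: {"type":"object","properties":{"targets":{"type":"array","items":{"type":"object","properties":{"dp":{"type":"array","items":{"type":"number"}},"rot":{"type":"array","items":{"type":"number"}},"hand":{"type":"number"}}}},"newtons":{"type":"number"}},"required":["targets"]}

```bash
mkdir -p pics
cat > h.py <<'E'
import numpy as np, cv2
from plant import env, get_image, camera_info, spot_in, trace
def pose(cam):
    c=camera_info(cam)
    if 'mount' in c:
        s=env.read_state(); T=np.eye(4); T[:3,:3]=s['ee_rot']; T[:3,3]=s['tool_pos']
        T=T@np.array(c['mount']); return T[:3,:3],T[:3,3]
    return np.array(c['orientation']),np.array(c['eye'])
def cloud(cam,depth,P):
    "world xyz for every pixel"
    c=camera_info(cam);K=np.array(c['intrinsics']);R,t=P
    v,u=np.mgrid[:480,:640]
    d=np.stack([(u-K[0,2])/K[0,0],(v-K[1,2])/K[1,1]],-1)
    s=d.copy()
    for _ in range(8): s=d/(1+c['k1']*(s**2).sum(-1,keepdims=True))
    X=np.concatenate([s,np.ones((480,640,1))],-1)*depth[...,None]
    return X@R.T+t
def pix(cam,p,P):
    c=camera_info(cam);K=np.array(c['intrinsics']);R,t=P
    q=(np.array(p)-t)@R; s=q[:2]/q[2]; s=s*(1+c['k1']*(s@s)); return (K[:2,:2]@s+K[:2,2]).round()
E
python3 - <<'E'
from h import *
np.set_printoptions(precision=4,suppress=True)
print(env.tcp_to_grasp, env.read_state())
for cam in ['scene','top']:
    im,d=get_image(cam);P=pose(cam);cv2.imwrite(f'pics/{cam}0.png',im)
    np.savez(f'{cam}0.npz',im=im,W=cloud(cam,d,P),d=d)
    for n in ['blue_bell','scale','glaze_jar','hook_seat','hook_tip','pointer_tip','marker_grip']:
        for r in spot_in(cam,n):
            w=P[0]@np.array(r['xyz'])+P[1]; print(cam,n,round(r['p'],2),w,pix(cam,w,P))
print(camera_info('wrist'))
E
```

```text
0.0187 {'clock': 0.0, 'joints': array([69.9579, 12.2256, -2.0094, 75.8313, -0.0006, 90.0013]), 'joint_velocities': array([-0.0473, -0.1294, -0.121 , -0.1528, -0.049 , -0.076 ]), 'joint_torque': array([  0.0029, -68.6169,  48.7124,   0.0177,   0.0003,   0.    ]), 'tool_pos': array([0.1712, 0.4694, 0.2308]), 'ee_rot': array([[-0.9394,  0.3427, -0.0004],
       [ 0.3427,  0.9394, -0.0011],
       [-0.    , -0.0012, -1.    ]]), 'ft_force': array([ 0.1387, -1.058 , -0.3905]), 'moment': array([-0.005 , -0.039 , -0.0358]), 'gripper_force': 0.0, 'width': 0.08556092392447193}
scene blue_bell 0.97 [0.5399 0.3422 0.0858] [423. 270.]
scene blue_bell 0.97 [0.3033 0.1962 0.0686] [362. 192.]
scene blue_bell 0.91 [0.2634 0.4364 0.072 ] [454. 182.]
scene blue_bell 0.81 [0.6168 0.5506 0.0662] [513. 307.]
scene blue_bell 0.59 [0.3052 0.312  0.0654] [407. 195.]
scene blue_bell 0.2 [ 0.5198 -0.2719  0.2443] [152. 216.]
scene scale 0.94 [ 0.5279 -0.2707  0.0172] [174. 270.]
scene scale 0.5 [0.7589 0.0783 0.0878] [306. 353.]
scene glaze_jar 0.63 [0.76   0.0764 0.0883] [305. 353.]
scene hook_seat 0.71 [ 0.5
[... 357 characters left out ...]
 [286. 334.]
top blue_bell 0.57 [0.2841 0.3121 0.0697] [247. 336.]
top scale 0.86 [ 0.5258 -0.2591  0.0159] [436. 261.]
top glaze_jar 0.75 [0.734  0.0788 0.0853] [329. 188.]
top hook_seat 0.4 [ 0.5705 -0.3325  0.2573] [484. 236.]
top pointer_tip 0.61 [ 0.5237 -0.2589  0.2401] [455. 254.]
top marker_grip 0.73 [ 0.5715 -0.3339  0.261 ] [485. 236.]
{'intrinsics': array([[350.1685,   0.    , 320.8213],
       [  0.    , 350.1685, 244.0679],
       [  0.    ,   0.    ,   1.    ]]), 'k1': -0.06002816224593221, 'mount': array([[ 0.0012, -0.9557, -0.2943,  0.0751],
       [ 1.    ,  0.0011,  0.0004,  0.0018],
       [-0.    , -0.2943,  0.9557, -0.1413],
       [ 0.    ,  0.    ,  0.    ,  1.    ]])}
```

View pics/scene0.png

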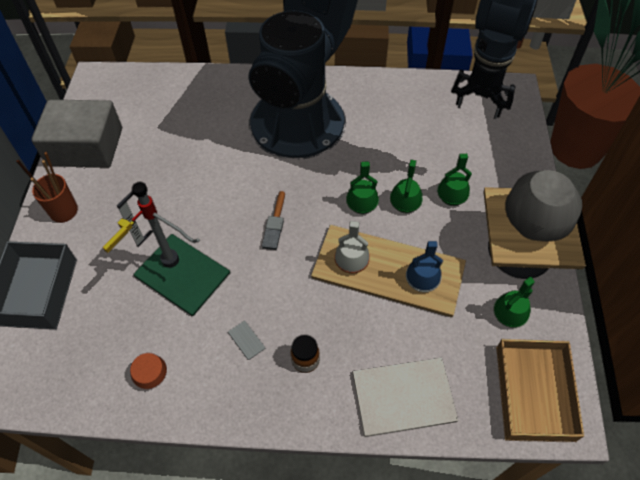

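View pics/top0.png

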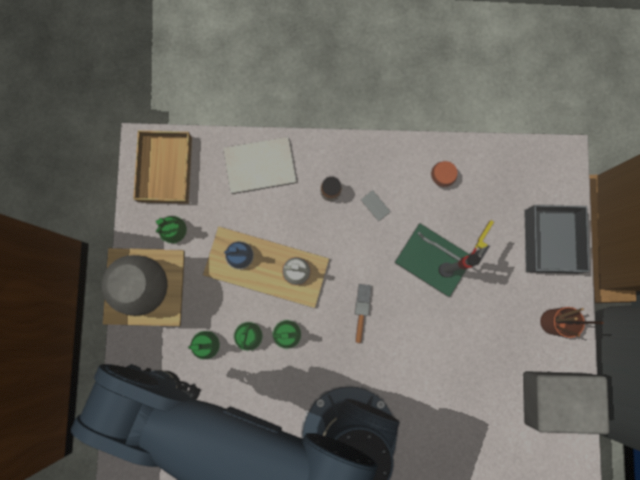

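Run:
```python
from h import *
np.set_printoptions(precision=4,suppress=True)
S={}
for cam in ['scene','top']:
    z=np.load(cam+'0.npz');W=z['W'];im=z['im'];hsv=cv2.cvtColor(im,cv2.COLOR_BGR2HSV);S[cam]=(W,im)
    H,s,v=[hsv[...,i].astype(int) for i in range(3)]
    ok=z['d']>0
    near=np.hypot(W[...,0]-.53,W[...,1]-.341)<.075
    hi=near&ok&(W[...,2]>.115); 
    for lo,up in [(.1,.135),(.135,.155),(.155,.2)]:
        m=near&ok&(W[...,2]>lo)&(W[...,2]<up); p=W[m]
        if len(p)>3:
            w,V=np.linalg.eigh(np.cov(p[:,:2].T)); print(cam,'bell',lo,len(p),p.mean(0),'long axis deg',np.degrees(np.arctan2(V[1,1],V[0,1])),np.sqrt(w),'zmax',p[:,2].max())
    g=ok&(W[...,2]>.008)&(W[...,2]<.026)&(H>60)&(H<95)&(s>60)&(np.hypot(W[...,0]-.53,W[...,1]+.26)<.2)
    r=cv2.minAreaRect((W[g][:,:2]*1000).astype(np.float32)); print(cam,'plate',r,g.sum())
    y=ok&(H>20)&(H<35)&(s>130)&(np.hypot(W[...,0]-.57,W[...,1]+.33)<.12)&(W[...,2]>.15)
    r=cv2.minAreaRect((W[y][:,:2]*1000).astype(np.float32)); print(cam,'yellow',r,y.sum(),W[y].mean(0))
    t=ok&(np.hypot(W[...,0]-.5,W[...,1]+.27)<.15)&(W[...,2]>.315)&(W[...,2]<.34); print(cam,'cap',t.sum(),W[t].mean(0),W[t].min(0),W[t].max(0))
    k=ok&(np.hypot(W[...,0]-.55,W[...,1]+.25)<.2)&(W[...,2]>.2)&(W[...,2]<.27)
    p=W[k]; 
    for q in p[np.argsort(-p[:,1])][:40:4]: print('   hook',q)
a=cv2.resize(S['scene'][1][225:300,380:480],(400,300),interpolation=2)
b=cv2.resize(S['scene'][1][165:315,90:240],(450,450),interpolation=2)
c=np.zeros((450,850,3),np.uint8);c[:300,:400]=a;c[:,400:]=b
cv2.imwrite('pics/crop1.png',c[:,:800])
```

```text
scene bell 0.1 125 [0.5315 0.3463 0.1202] long axis deg 89.76755904600006 [0.0028 0.0251] zmax 0.13487115352218293
scene bell 0.135 51 [0.5328 0.347  0.1437] long axis deg 83.33272014359218 [0.0038 0.0104] zmax 0.15483836157030462
scene bell 0.155 144 [0.5323 0.3479 0.178 ] long axis deg 92.0957606604109 [0.0051 0.0068] zmax 0.19327321544994858
scene plate ((533.8790283203125, -251.79173278808594), (200.60885620117188, 149.26719665527344), 58.16098403930664) 3650
scene yellow ((571.5302124023438, -334.7311706542969), (27.247709274291992, 98.079833984375), 66.6130142211914) 335 [ 0.5757 -0.3323  0.2548]
scene cap 176 [ 0.5024 -0.2845  0.3238] [ 0.4814 -0.3032  0.3154] [ 0.516  -0.2703  0.3302]
   hook [ 0.5808 -0.1564  0.247 ]
   hook [ 0.5789 -0.1595  0.2436]
   hook [ 0.5776 -0.1616  0.2455]
   hook [ 0.5799 -0.1642  0.2409]
   hook [ 0.5757 -0.1684  0.2338]
   hook [ 0.5742 -0.1714  0.2311]
   hook [ 0.5634 -0.1764  0.2257]
   hook [ 0.5683 -0.1786  0.2211]
   hook [ 0.5606 -0.1814  0.225 ]
   hook [ 0.5654 -0.1829  0.2244]
top bell 0.1 50 [0.5255 0.3444 0.1241] long axis deg 90.76
[... 269 characters left out ...]
08976473706
top plate ((531.6793212890625, -252.13172912597656), (192.26324462890625, 143.71380615234375), 58.4207763671875) 2057
top yellow ((575.9074096679688, -337.14013671875), (22.100461959838867, 77.69098663330078), 66.46650695800781) 123 [ 0.5714 -0.3318  0.258 ]
top cap 129 [ 0.4986 -0.2858  0.3256] [ 0.4835 -0.3274  0.3151] [ 0.5339 -0.2712  0.3335]
   hook [ 0.5761 -0.1553  0.2486]
   hook [ 0.5717 -0.1592  0.2426]
   hook [ 0.5714 -0.1615  0.2447]
   hook [ 0.5714 -0.1641  0.2451]
   hook [ 0.573  -0.1688  0.2351]
   hook [ 0.5675 -0.1714  0.2358]
   hook [ 0.566  -0.1756  0.2283]
   hook [ 0.5607 -0.1786  0.2268]
   hook [ 0.5619 -0.1828  0.2195]
   hook [ 0.557  -0.1852  0.2347]
```

View pics/crop1.png

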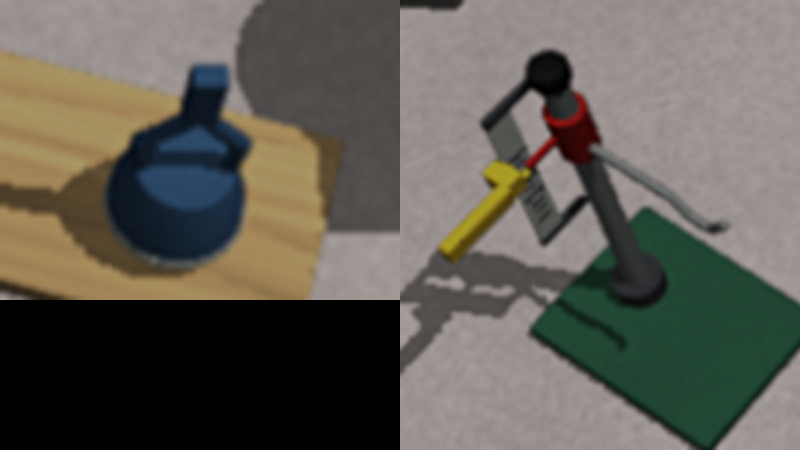

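Candidates: blue (424,268), white (352,252), green (362,192), (407,195), (454,182) and (513,307), all in scene pixels. The blue one with the white band on the board fits, and the crop confirms it. In the crop its loop plane runs along world y. The hook points at about 58° azimuth from the post at (0.50, -0.286).

Emit:
{"method": "carry_out", "body": {"targets": [{"dp":[-40,0,-10],"rot":[0,0,-3],"hand":85},{"dp":[-80,1,-20],"rot":[0,0,-6],"hand":85},{"dp":[-120,2,-30],"rot":[0,0,-9],"hand":85},{"dp":[-160,2,-40],"rot":[0,0,-12],"hand":85},{"dp":[-200,3,-50],"rot":[0,0,-15],"hand":85},{"dp":[-240,4,-60],"rot":[0,0,-18],"hand":85},{"dp":[-280,4,-69],"rot":[0,0,-20],"hand":85},{"dp":[-320,5,-69],"rot":[0,0,-20],"hand":85}]}}

```text
clock: 1.47
tool_pos: [0.4758, 0.3638, 0.3021]
ee_rot: [[-1.0, -0.002, 0.002], [-0.002, 1.0, 0.002], [-0.002, 0.002, -1.0]]
ft_force: [-0.5, 1.0, 0.2]
width: 0.085
gripper_force: 0.0
```

```bash
cat >> h.py <<'E'
np.set_printoptions(precision=4,suppress=True)
def to(x,y,z,yaw):
    "print dp (mm) and rot z (deg) from the measured pose; yaw = azimuth of tool y"
    s=env.read_state();R=s['ee_rot'];a=np.degrees(np.arctan2(R[1,1],R[0,1]))
    d=(yaw-a+180)%360-180
    print('t',round(s['clock'],2),'pos',s['tool_pos'],'yaw',a.round(2),'j',s['joints'].round(1),'F',s['ft_force'].round(2),'w',round(s['width'],4))
    print('dp',((np.array([x,y,z])-s['tool_pos'])@R*1000).round(1),'rotz',round(-d,2))
def look(cam):
    P=pose(cam);im,d=get_image(cam);return P,im,cloud(cam,d,P),d>0
E
python3 - <<'E'
from h import *
P,im,W,ok=look('wrist')
cv2.imwrite('pics/w1.png',im)
H=cv2.cvtColor(im,cv2.COLOR_BGR2HSV)
near=ok&(np.hypot(W[...,0]-.53,W[...,1]-.346)<.07)
for lo,up in [(.07,.095),(.1,.135),(.135,.155),(.155,.184),(.184,.2)]:
    m=near&(W[...,2]>lo)&(W[...,2]<up); p=W[m]
    if len(p)>5:
        r=cv2.minAreaRect((p[:,:2]*1000).astype(np.float32)); print(lo,len(p),p.mean(0),r)
to(.528,.346,.30,90)
E
```

```text
0.07 2264 [0.5159 0.3502 0.0842] ((520.6007080078125, 353.0465393066406), (70.21684265136719, 55.05657958984375), 61.779476165771484)
0.1 574 [0.5256 0.3511 0.1217] ((527.6786499023438, 350.0430908203125), (11.55242919921875, 70.5258560180664), 0.695728063583374)
0.135 228 [0.5238 0.3508 0.1429] ((526.2504272460938, 349.9818115234375), (12.203664779663086, 34.14437484741211), 0.4939975440502167)
0.155 360 [0.5211 0.3507 0.1702] ((523.1712646484375, 351.9332580566406), (24.30270767211914, 10.86613941192627), 67.2569580078125)
0.184 478 [0.5267 0.35   0.188 ] ((527.4449462890625, 349.7430725097656), (21.27523422241211, 15.44509220123291), 89.97265625)
t 1.52 pos [0.481  0.3611 0.2998] yaw 89.79 j [37.  25.5 26.5 90.9 -0.1 37.2] F [ 6.09 -4.22 -2.61] w 0.0853
dp [-47.1 -14.9  -0.1] rotz -0.21
```

View pics/w1.png

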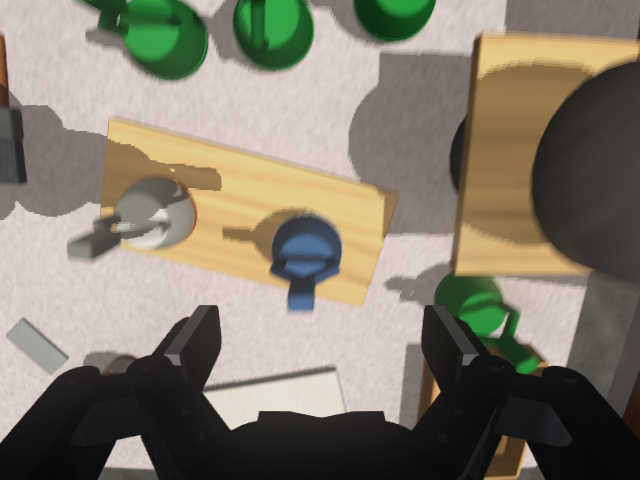

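The wrist view shows the blue bell at (307,250), its tab at (301,292) and the loop crosswise between the fingers; the white bell is at (160,212). Moving down over the tab.

Emit:
{"method": "carry_out", "body": {"targets": [{"dp":[-30,-9,0],"rot":[0,0,0],"hand":85},{"dp":[-54.5,-16.5,5],"rot":[0,0,0],"hand":85},{"dp":[-54.5,-16.5,35],"rot":[0,0,0],"hand":85},{"dp":[-54.5,-16.5,65],"rot":[0,0,0],"hand":85},{"dp":[-54.5,-16.5,95],"rot":[0,0,0],"hand":85},{"dp":[-54.5,-16.5,120],"rot":[0,0,0],"hand":85},{"dp":[-54.5,-16.5,138],"rot":[0,0,0],"hand":85},{"dp":[-54.5,-16.5,140],"rot":[0,0,0],"hand":85}]}}

```text
clock: 2.18
tool_pos: [0.5266, 0.3472, 0.1566]
ee_rot: [[-1.0, 0.001, -0.004], [0.001, 1.0, -0.003], [0.004, -0.003, -1.0]]
ft_force: [-0.2, -0.5, -0.3]
width: 0.0849
gripper_force: 0.0
```

Run:
```python
from h import *
P,im,W,ok=look('wrist')
cv2.imwrite('pics/w2.png',im)
near=ok&(np.hypot(W[...,0]-.53,W[...,1]-.346)<.03)
m=near&(W[...,2]>.182)&(W[...,2]<.2); p=W[m]; print(len(p))
if len(p)>5: print(p.mean(0),cv2.minAreaRect((p[:,:2]*1000).astype(np.float32)))
to(.528,.349,.16,90)
```

```text
2548
[0.5258 0.3501 0.1878] ((527.5748291015625, 350.08721923828125), (16.655244827270508, 22.115581512451172), 1.9285790920257568)
t 2.23 pos [0.5271 0.3476 0.1585] yaw 89.95 j [33.4 29.3 12.  72.9  0.  33.4] F [-0.38  0.42  0.38] w 0.085
dp [-0.9  1.4 -1.5] rotz -0.05
```

View pics/w2.png

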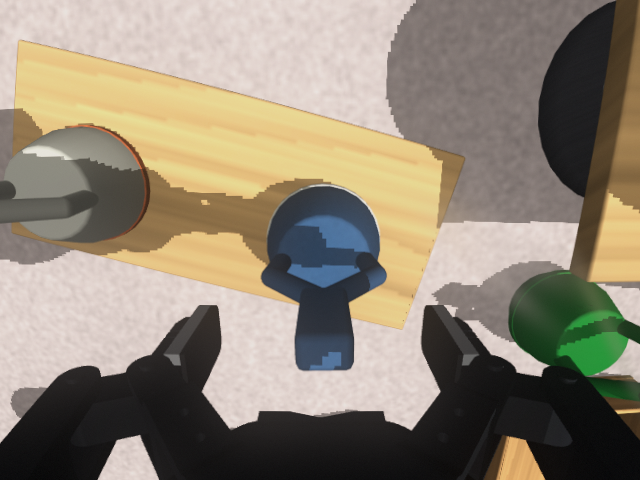

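The tab at (324,335) sits midway between the pads. Closing the fingers.

Emit:
{"method": "carry_out", "body": {"targets": [{"dp":[-0.5,1.5,0],"rot":[0,0,0],"hand":60},{"dp":[-0.5,1.5,0],"rot":[0,0,0],"hand":40},{"dp":[-0.5,1.5,0],"rot":[0,0,0],"hand":10},{"dp":[-0.5,1.5,0],"rot":[0,0,0],"hand":10},{"dp":[-0.5,1.5,0],"rot":[0,0,0],"hand":10},{"dp":[-0.5,1.5,0],"rot":[0,0,0],"hand":10},{"dp":[-0.5,1.5,0],"rot":[0,0,0],"hand":10},{"dp":[-0.5,1.5,0],"rot":[0,0,0],"hand":10}], "newtons": 60}}

```text
clock: 2.9
tool_pos: [0.529, 0.3495, 0.1611]
ee_rot: [[-1.0, 0.001, 0.001], [0.001, 1.0, 0.0], [-0.001, 0.0, -1.0]]
ft_force: [-0.4, -3.5, 6.9]
width: 0.0208
gripper_force: 59.2
```

Emit:
{"method": "carry_out", "body": {"targets": [{"dp":[0,0,-8],"rot":[0,0,0],"hand":10},{"dp":[0,0,-25],"rot":[0,0,0],"hand":10},{"dp":[0,0,-50],"rot":[0,0,0],"hand":10},{"dp":[0,0,-80],"rot":[0,0,0],"hand":10},{"dp":[0,0,-115],"rot":[0,0,0],"hand":10},{"dp":[0,0,-150],"rot":[0,0,0],"hand":10},{"dp":[0,0,-175],"rot":[0,0,0],"hand":10},{"dp":[0,0,-185],"rot":[0,0,0],"hand":10}]}}

```text
clock: 3.57
tool_pos: [0.5287, 0.3498, 0.3495]
ee_rot: [[-1.0, 0.001, 0.003], [0.001, 1.0, 0.002], [-0.003, 0.002, -1.0]]
ft_force: [1.7, -0.3, -5.8]
width: 0.0209
gripper_force: 59.3
```

Run:
```python
from h import *
to(.63,-.08,.345,-31.6)
```

```text
t 3.57 pos [0.5287 0.3498 0.3495] yaw 89.96 j [ 33.5  32.9  46.  102.8   0.   33.5] F [ 1.66 -0.34 -5.76] w 0.0209
dp [-101.6 -429.7    3.8] rotz 121.56
```

Emit:
{"method": "carry_out", "body": {"targets": [{"dp":[-15,-15,0],"rot":[0,0,4],"hand":10},{"dp":[-35,-40,0],"rot":[0,0,10],"hand":10},{"dp":[-55,-70,0],"rot":[0,0,17],"hand":10},{"dp":[-75,-100,0],"rot":[0,0,24],"hand":10},{"dp":[-85,-130,0],"rot":[0,0,31],"hand":10},{"dp":[-95,-160,0],"rot":[0,0,38],"hand":10},{"dp":[-100,-190,0],"rot":[0,0,45],"hand":10},{"dp":[-100,-220,0],"rot":[0,0,50],"hand":10}]}}

```text
clock: 4.23
tool_pos: [0.629, 0.128, 0.3446]
ee_rot: [[-0.637, 0.771, -0.001], [0.771, 0.637, -0.0], [0.001, -0.001, -1.0]]
ft_force: [0.3, 1.2, -6.3]
width: 0.021
gripper_force: 59.6
```

Run:
```python
from h import *
to(.63,-.06,.345,-31.6)
```

```text
t 4.23 pos [0.629  0.128  0.3446] yaw 39.56 j [ 11.5  34.6  48.1 103.6  -0.   61.9] F [ 0.27  1.17 -6.29] w 0.021
dp [-145.6 -118.9   -0.4] rotz 71.16
```

Emit:
{"method": "carry_out", "body": {"targets": [{"dp":[-20,-16,0],"rot":[0,0,7],"hand":10},{"dp":[-40,-33,0],"rot":[0,0,14],"hand":10},{"dp":[-60,-49,0],"rot":[0,0,21],"hand":10},{"dp":[-80,-66,0],"rot":[0,0,28],"hand":10},{"dp":[-100,-82,0],"rot":[0,0,35],"hand":10},{"dp":[-120,-98,0],"rot":[0,0,42],"hand":10},{"dp":[-135,-112,0],"rot":[0,0,49],"hand":10},{"dp":[-145,-119,0],"rot":[0,0,55],"hand":10}]}}

```text
clock: 4.9
tool_pos: [0.6298, -0.0603, 0.3455]
ee_rot: [[0.267, 0.964, -0.001], [0.964, -0.267, -0.0], [-0.001, -0.0, -1.0]]
ft_force: [1.0, 2.2, -6.1]
width: 0.021
gripper_force: 59.6
```

Run:
```python
from h import *
P,im,W,ok=look('wrist')
cv2.imwrite('pics/w3.png',im)
to(.605,-.116,.282,-31.6)
R=env.read_state()
for n in ['hook_tip','hook_seat','pointer_tip']:
    for r in spot_in('wrist',n)[:2]:
        w=P[0]@np.array(r['xyz'])+P[1]; print(n,round(r['p'],2),w,pix('wrist',w,P))
```

```text
t 4.95 pos [ 0.63   -0.0616  0.3453] yaw -15.98 j [ -5.6  32.9  45.2 102.4  -0.1 100.4] F [-2.16 -5.25 -5.71] w 0.0212
dp [-59.1  -9.   63.4] rotz 15.62
hook_tip 0.46 [ 0.5679 -0.1834  0.2248] [291. 383.]
hook_seat 0.37 [ 0.5613 -0.1886  0.2279] [285. 391.]
pointer_tip 0.4 [ 0.5623 -0.1854  0.2282] [285. 389.]
```

View pics/w3.png

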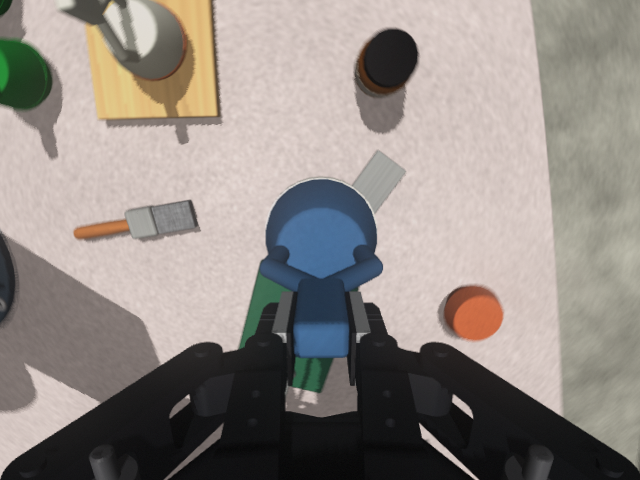

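Emit:
{"method": "carry_out", "body": {"targets": [{"dp":[0,0,10],"rot":[0,0,5],"hand":10},{"dp":[0,0,25],"rot":[0,0,10],"hand":10},{"dp":[-5,-1,45],"rot":[0,0,15.9],"hand":10},{"dp":[-20,-4,56],"rot":[0,0,15.9],"hand":10},{"dp":[-35,-6,58.5],"rot":[0,0,15.9],"hand":10},{"dp":[-50,-9,58.5],"rot":[0,0,15.9],"hand":10},{"dp":[-59,-11,58.5],"rot":[0,0,15.9],"hand":10},{"dp":[-61.5,-11.5,58.5],"rot":[0,0,15.9],"hand":10}]}}

```text
clock: 5.77
tool_pos: [0.603, -0.116, 0.2882]
ee_rot: [[0.515, 0.857, 0.002], [0.857, -0.515, -0.001], [0.0, 0.002, -1.0]]
ft_force: [1.3, 1.0, -5.7]
width: 0.021
gripper_force: 59.6
```

Run:
```python
from h import *
P,im,W,ok=look('scene'); P2,im2,W2,ok2=look('top')
u=np.array([.524,.852])
to(.563,-.182,.2865,-31.6)
for n,M,o in(('scene',W,ok),('top',W2,ok2)):
    k=o&(M[...,2]>.205)&(M[...,2]<.262)
    d=M[...,:2]-np.array([.5,-.285]); a=d@u; l=d@np.array([.852,-.524])
    k&=(abs(l)<.03)&(a>.03)&(a<.158)
    for lo in np.arange(.03,.16,.02):
        m=k&(a>=lo)&(a<lo+.02)
        if m.sum(): print(n,lo.round(3),m.sum(),'lat',np.median(l[m]).round(4),'z',np.median(M[...,2][m]).round(4))
    print('max along',a[k].max())
    b=o&(M[...,2]>.285)&(M[...,2]<.308)&(abs(a-.195)<.03)&(abs(l)<.02)
    if b.sum(): print(' tab lat',l[b].mean(),a[b].mean(),b.sum())
c=np.hstack([cv2.resize(im[150:250,120:240],(480,400),interpolation=2),cv2.resize(im2[205:305,390:470],(320,400),interpolation=2)])
cv2.imwrite('pics/c2.png',c)
```

```text
t 5.87 pos [ 0.6035 -0.1149  0.2879] yaw -30.97 j [-10.8  27.   27.1  90.    0.  110.2] F [-1.2   0.3  -6.18] w 0.021
dp [-78.4  -0.2   1.3] rotz 0.63
scene 0.03 27 lat 0.0023 z 0.2388
scene 0.05 31 lat 0.0017 z 0.2388
scene 0.07 29 lat 0.0015 z 0.2391
scene 0.09 15 lat 0.0013 z 0.2381
max along 0.0976521748455398
 tab lat 0.002453770632317607 0.20789808109087496 86Traceback (most recent call last):
  File "<stdin>", line 12, in <module>
    return umr_maximum(a, axis, None, out, keepdims, initial, where)
ValueError: zero-size array to reduction operation maximum which has no identity
```

Run:
```python
from h import *
P,im,W,ok=look('scene'); P2,im2,W2,ok2=look('top')
to(.563,-.182,.2865,-31.6)
c=np.hstack([cv2.resize(im[150:250,120:240],(480,400),interpolation=2),cv2.resize(im2[205:305,390:470],(320,400),interpolation=2)])
cv2.imwrite('pics/c2.png',c)
```

```text
t 5.97 pos [ 0.6037 -0.1141  0.2873] yaw -30.92 j [-10.7  27.1  27.1  89.9   0.  110.2] F [-0.24 -0.31 -6.85] w 0.0212
dp [-79.2  -0.1   0.7] rotz 0.68
```

View pics/c2.png

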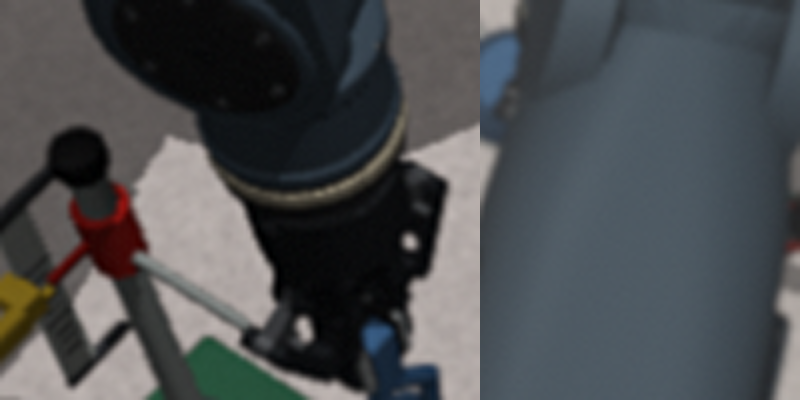

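The crop shows the arm and gripper in line with the hook arm, the rod running from (140,260) to (255,335) towards the bell. Sliding in slowly.

Emit:
{"method": "carry_out", "body": {"targets": [{"dp":[-4,0.5,0],"rot":[0,0,0.7],"hand":10},{"dp":[-10,1,0],"rot":[0,0,0.7],"hand":10},{"dp":[-17,1,0],"rot":[0,0,0.7],"hand":10},{"dp":[-24,1,0],"rot":[0,0,0.7],"hand":10},{"dp":[-31,1,0],"rot":[0,0,0.7],"hand":10},{"dp":[-38,1,0],"rot":[0,0,0.7],"hand":10},{"dp":[-45,1,0],"rot":[0,0,0.7],"hand":10},{"dp":[-50,1,0],"rot":[0,0,0.7],"hand":10}]}}

```text
clock: 6.63
tool_pos: [0.578, -0.1587, 0.2869]
ee_rot: [[0.525, 0.851, 0.0], [0.851, -0.525, -0.0], [-0.0, 0.0, -1.0]]
ft_force: [-0.8, 0.3, -5.3]
width: 0.0211
gripper_force: 59.6
```

Emit:
{"method": "carry_out", "body": {"targets": [{"dp":[-4,0,0],"rot":[0,0,0],"hand":10},{"dp":[-8,0,0],"rot":[0,0,0],"hand":10},{"dp":[-13,0,0],"rot":[0,0,0],"hand":10},{"dp":[-18,0,0],"rot":[0,0,0],"hand":10},{"dp":[-23,0,0],"rot":[0,0,0],"hand":10},{"dp":[-27,0,0],"rot":[0,0,0],"hand":10},{"dp":[-29,0,0],"rot":[0,0,0],"hand":10},{"dp":[-29,0,0],"rot":[0,0,0],"hand":10}]}}

```text
clock: 7.3
tool_pos: [0.5631, -0.1828, 0.2869]
ee_rot: [[0.525, 0.851, 0.0], [0.851, -0.525, -0.0], [-0.0, 0.0, -1.0]]
ft_force: [0.7, 0.9, -5.5]
width: 0.0211
gripper_force: 59.6
```

Run:
```python
from h import *
P,im,W,ok=look('scene')
to(.563,-.182,.2865,-31.6)
u=np.array([.524,.852]);d=W[...,:2]-np.array([.5,-.285]); a=d@u; l=d@np.array([.852,-.524])
k=ok&(W[...,2]>.205)&(W[...,2]<.262)&(abs(l)<.03)&(a>.03)&(a<.09)
print(np.median(W[k],0),np.median(l[k]))
cv2.imwrite('pics/c3.png',cv2.resize(im[160:260,90:220],(780,600),interpolation=2))
```

```text
t 7.35 pos [ 0.5632 -0.1826  0.2869] yaw -31.66 j [-18.   23.9  22.2  88.3   0.  103.7] F [-0.08  0.21 -5.72] w 0.0209
dp [ 0.4 -0.5  0.4] rotz -0.06
[ 0.545  -0.2173  0.2358] 0.0031968114841015734
```

View pics/c3.png

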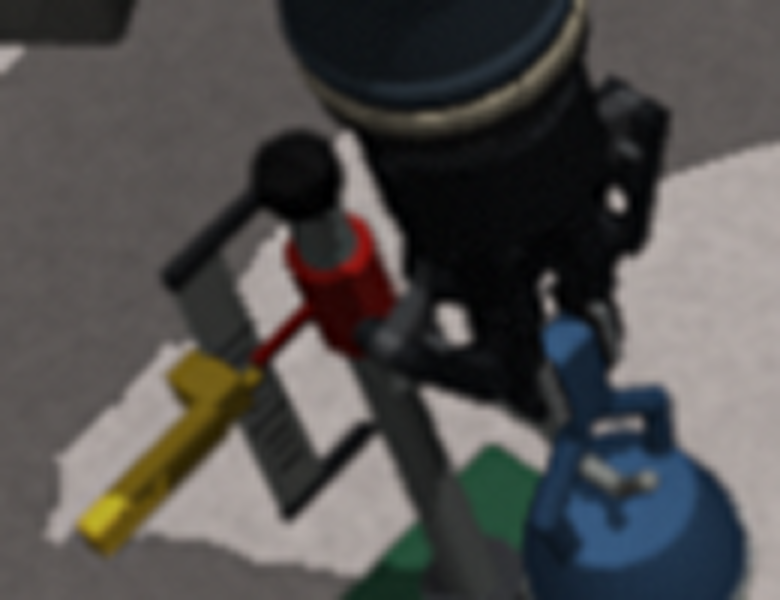

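The hook's tip (640,480) has passed through the loop without contact force. Now lowering while watching the force.

Emit:
{"method": "carry_out", "body": {"targets": [{"dp":[0,0,5],"rot":[0,0,0],"hand":10},{"dp":[0,0,12],"rot":[0,0,0],"hand":10},{"dp":[0,0,19],"rot":[0,0,0],"hand":10},{"dp":[0,0,26],"rot":[0,0,0],"hand":10},{"dp":[0,0,33],"rot":[0,0,0],"hand":10},{"dp":[0,0,40],"rot":[0,0,0],"hand":10},{"dp":[0,0,47],"rot":[0,0,0],"hand":10},{"dp":[0,0,54],"rot":[0,0,0],"hand":10}]}}

```text
clock: 8.02
tool_pos: [0.5634, -0.1824, 0.2322]
ee_rot: [[0.525, 0.851, 0.0], [0.851, -0.525, -0.0], [0.0, 0.0, -1.0]]
ft_force: [0.4, -0.9, -2.8]
width: 0.0207
gripper_force: 59.9
```

Emit:
{"method": "carry_out", "body": {"targets": [{"dp":[0,0,4],"rot":[0,0,0],"hand":10},{"dp":[0,0,8],"rot":[0,0,0],"hand":10},{"dp":[0,0,12],"rot":[0,0,0],"hand":10},{"dp":[0,0,16],"rot":[0,0,0],"hand":10},{"dp":[0,0,19],"rot":[0,0,0],"hand":10},{"dp":[0,0,20],"rot":[0,0,0],"hand":10},{"dp":[0,0,20],"rot":[0,0,0],"hand":10},{"dp":[0,0,20],"rot":[0,0,0],"hand":10}]}}

```text
clock: 8.68
tool_pos: [0.5634, -0.1825, 0.213]
ee_rot: [[0.525, 0.851, 0.0], [0.851, -0.525, -0.0], [0.0, 0.0, -1.0]]
ft_force: [-0.2, -0.5, -2.4]
width: 0.0212
gripper_force: 60.2
```

```bash
cat > m.py <<'E'
from h import *
def red():
    P,im,W,ok=look('scene');H=cv2.cvtColor(im,cv2.COLOR_BGR2HSV)
    d=W[...,:2]-np.array([.5,-.285]);a=d@np.array([.524,.852]);l=d@np.array([.852,-.524])
    r=ok&((H[...,0]<8)|(H[...,0]>172))&(H[...,1]>120)&(H[...,2]>60)&(W[...,2]>.12)&(abs(a)<.05)
    f=r&(l>.022)&(l<.055); c=r&(abs(l)<.022)
    y=ok&(H[...,0]>20)&(H[...,0]<35)&(H[...,1]>120)&(l>.085)&(l<.15)&(abs(a)<.05)&(W[...,2]>.12)
    print('flag',f.sum(),W[f][:,2].mean() if f.any() else None,'collar',c.sum(),W[c][:,2].mean() if c.any() else None,'marker',y.sum(),np.r_[W[y].mean(0),W[y][:,2].min(),W[y][:,2].max(),l[y].max(),a[y].mean()] if y.any() else None)
    return im
E
python3 - <<'E'
from m import *
im=red()
to(.563,-.182,.193,-31.6)
E
```

```text
flag 24 0.21368365500651373 collar 69 0.22690362545992596 marker 169 [ 0.5961 -0.3414  0.255   0.2437  0.2632  0.1353  0.0023]
t 8.73 pos [ 0.5634 -0.1825  0.2131] yaw -31.64 j [-17.9  23.5  11.   77.4   0.  103.7] F [ 1.37 -0.67 -2.13] w 0.0209
dp [ 0.2 -0.6 20.1] rotz -0.04
```

Emit:
{"method": "carry_out", "body": {"targets": [{"dp":[0,0,3],"rot":[0,0,0],"hand":10},{"dp":[0,0,6],"rot":[0,0,0],"hand":10},{"dp":[0,0,9],"rot":[0,0,0],"hand":10},{"dp":[0,0,12],"rot":[0,0,0],"hand":10},{"dp":[0,0,14],"rot":[0,0,0],"hand":10},{"dp":[0,0,14],"rot":[0,0,0],"hand":10},{"dp":[0,0,14],"rot":[0,0,0],"hand":10},{"dp":[0,0,14],"rot":[0,0,0],"hand":10}]}}

```text
clock: 9.4
tool_pos: [0.5634, -0.1825, 0.199]
ee_rot: [[0.525, 0.851, 0.0], [0.851, -0.525, -0.0], [0.0, 0.0, -1.0]]
ft_force: [2.0, -1.8, 0.2]
width: 0.0213
gripper_force: 60.4
```

Run:
```python
from m import *
im=red()
to(.563,-.182,.193,-31.6)
```

```text
flag 23 0.199241438033163 collar 67 0.21330831215833254 marker 173 [ 0.5958 -0.3415  0.2551  0.2412  0.263   0.1351  0.0021]
t 9.45 pos [ 0.5633 -0.1825  0.199 ] yaw -31.64 j [-17.9  23.6   9.1  75.5  -0.  103.7] F [ 1.47 -1.29  0.01] w 0.0213
dp [ 0.2 -0.5  6. ] rotz -0.04
```

Net force is about 0, so the spring carries the bell. Opening the fingers.

Emit:
{"method": "carry_out", "body": {"targets": [{"dp":[0,0,0],"rot":[0,0,0],"hand":24},{"dp":[0,0,0],"rot":[0,0,0],"hand":28},{"dp":[0,0,0],"rot":[0,0,0],"hand":40},{"dp":[0,0,0],"rot":[0,0,0],"hand":55},{"dp":[0,0,0],"rot":[0,0,0],"hand":60},{"dp":[0,0,0],"rot":[0,0,0],"hand":60},{"dp":[0,0,-15],"rot":[0,0,0],"hand":60},{"dp":[0,0,-30],"rot":[0,0,0],"hand":60}]}}

```text
clock: 10.12
tool_pos: [0.5627, -0.1823, 0.2285]
ee_rot: [[0.525, 0.851, -0.002], [0.851, -0.525, 0.001], [-0.0, -0.002, -1.0]]
ft_force: [0.1, 0.5, 0.1]
width: 0.0601
gripper_force: 0.0
```

Emit:
{"method": "carry_out", "body": {"targets": [{"dp":[0,0,-20],"rot":[0,0,0],"hand":60},{"dp":[0,0,-50],"rot":[0,0,0],"hand":60},{"dp":[0,0,-80],"rot":[0,0,0],"hand":60},{"dp":[0,0,-110],"rot":[0,0,0],"hand":60},{"dp":[30,0,-120],"rot":[0,0,0],"hand":60},{"dp":[65,0,-120],"rot":[0,0,0],"hand":60},{"dp":[95,0,-120],"rot":[0,0,0],"hand":60},{"dp":[100,0,-120],"rot":[0,0,0],"hand":60}]}}

```text
clock: 10.78
tool_pos: [0.6175, -0.0936, 0.3481]
ee_rot: [[0.522, 0.853, -0.0], [0.853, -0.522, 0.001], [0.001, -0.001, -1.0]]
ft_force: [-0.5, -0.6, -0.8]
width: 0.0597
gripper_force: 0.0
```

Run:
```python
from m import *
im=red();im=red()
to(.60,-.347,.255,-31.6)
cv2.imwrite('pics/c4.png',cv2.resize(im[160:290,70:230],(736,598),interpolation=2))
```

```text
flag 26 0.19700049104183362 collar 121 0.20817488297986034 marker 176 [ 0.5949 -0.341   0.2546  0.2418  0.2628  0.135   0.002 ]
flag 26 0.1967822604169473 collar 124 0.20768747743267746 marker 179 [ 0.595  -0.341   0.2548  0.2384  0.2619  0.1355  0.0021]
t 10.88 pos [ 0.6163 -0.096   0.3482] yaw -31.51 j [ -8.9  31.4  43.1 101.8   0.  112.7] F [ 0.44 -0.34 -0.2 ] w 0.0599
dp [-222.5  117.3   93.2] rotz 0.09
```

View pics/c4.png

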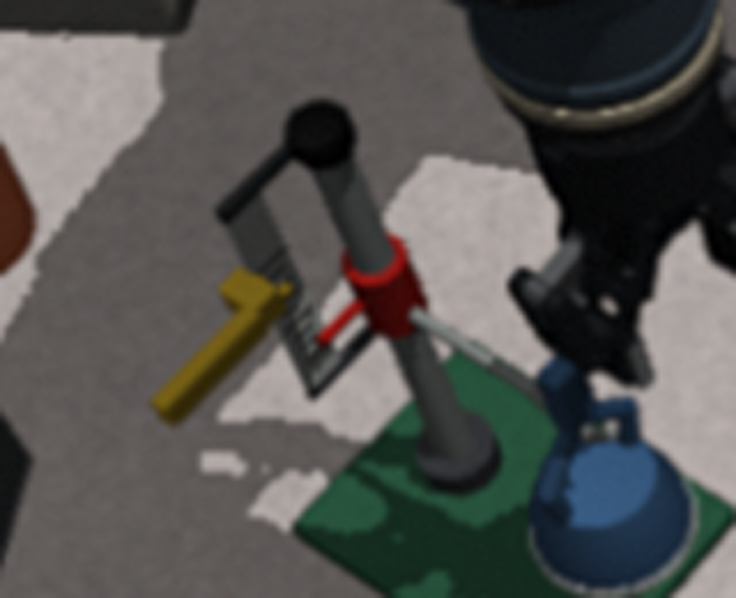

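The bell hangs still at crop (610,500), with the red pointer tip at (322,343). Moving to the yellow marker.

Emit:
{"method": "carry_out", "body": {"targets": [{"dp":[-15,8,0],"rot":[0,0,6],"hand":50},{"dp":[-42,22,0],"rot":[0,0,13],"hand":50},{"dp":[-72,38,0],"rot":[0,0,20],"hand":50},{"dp":[-103,55,0],"rot":[0,0,27],"hand":50},{"dp":[-134,72,0],"rot":[0,0,34],"hand":50},{"dp":[-165,88,0],"rot":[0,0,41],"hand":50},{"dp":[-195,105,0],"rot":[0,0,48],"hand":50},{"dp":[-220,118,0],"rot":[0,0,54],"hand":50}]}}

```text
clock: 11.55
tool_pos: [0.6027, -0.3459, 0.3439]
ee_rot: [[0.994, 0.104, 0.014], [0.104, -0.995, -0.008], [0.013, 0.009, -1.0]]
ft_force: [1.5, -0.0, 2.0]
width: 0.0498
gripper_force: 0.0
```

Emit:
{"method": "carry_out", "body": {"targets": [{"dp":[0,0,0],"rot":[0,0,6],"hand":50},{"dp":[0,0,0],"rot":[0,0,12],"hand":50},{"dp":[0,0,0],"rot":[0,0,18],"hand":50},{"dp":[0,0,0],"rot":[0,0,24],"hand":50},{"dp":[0,0,0],"rot":[0,0,30],"hand":50},{"dp":[0,0,0],"rot":[0,0,33.5],"hand":50},{"dp":[0,0,0],"rot":[0,0,33.5],"hand":50},{"dp":[0,0,0],"rot":[0,0,33.5],"hand":50}]}}

```text
clock: 12.22
tool_pos: [0.6032, -0.3456, 0.3425]
ee_rot: [[0.889, -0.458, 0.012], [-0.457, -0.889, -0.007], [0.014, 0.001, -1.0]]
ft_force: [-0.3, 0.4, 0.1]
width: 0.0498
gripper_force: 0.0
```

Run:
```python
from m import *
P,im,W,ok=look('wrist');H=cv2.cvtColor(im,cv2.COLOR_BGR2HSV)
to(.6005,-.3468,.236,-119.6)
y=ok&(H[...,0]>20)&(H[...,0]<35)&(H[...,1]>120)&(W[...,2]>.2)
print(y.sum(),W[y].mean(0),cv2.minAreaRect((W[y][:,:2]*1000).astype(np.float32)),np.percentile(W[y][:,2],[5,50,95]))
r=ok&((H[...,0]<8)|(H[...,0]>172))&(H[...,1]>120)&(W[...,2]>.15)&(W[...,2]<.3)
print(r.sum(),W[r].mean(0),np.argwhere(r).min(0),np.argwhere(r).max(0))
cv2.imwrite('pics/w4.png',im)
```

```text
t 12.27 pos [ 0.6034 -0.3454  0.3424] yaw -117.2 j [-29.8  49.5  76.7 116.4  -0.  177.4] F [-0.41 -0.83  1.13] w 0.0501
dp [ -3.4   2.5 106.4] rotz 2.4
2466 [ 0.5747 -0.3347  0.2566] ((574.4992065429688, -336.02239990234375), (28.53386688232422, 90.12474060058594), 67.83647918701172) [0.2496 0.2575 0.2587]
964 [ 0.5109 -0.2892  0.2055] [321 297] [374 333]
```

View pics/w4.png

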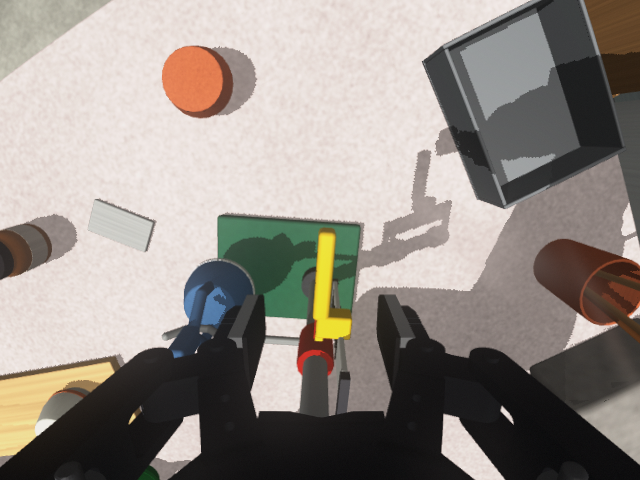

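The wrist view shows the marker bar from (327,235) to (322,330), between the open fingers and parallel to them. The bell is at (218,295) and hangs in the hook.

Emit:
{"method": "carry_out", "body": {"targets": [{"dp":[-3.5,2.5,15],"rot":[0,0,2],"hand":50},{"dp":[-3.5,2.5,35],"rot":[0,0,2],"hand":50},{"dp":[-3.5,2.5,55],"rot":[0,0,2],"hand":50},{"dp":[-3.5,2.5,75],"rot":[0,0,2],"hand":50},{"dp":[-3.5,2.5,92],"rot":[0,0,2],"hand":50},{"dp":[-3.5,2.5,105],"rot":[0,0,2],"hand":50},{"dp":[-3.5,2.5,112],"rot":[0,0,2],"hand":50},{"dp":[-3.5,2.5,112],"rot":[0,0,2],"hand":50}]}}

```text
clock: 12.93
tool_pos: [0.6003, -0.346, 0.229]
ee_rot: [[0.873, -0.488, 0.01], [-0.488, -0.873, -0.006], [0.012, 0.0, -1.0]]
ft_force: [0.2, -0.3, -0.3]
width: 0.0501
gripper_force: 0.0
```

```bash
cat >> m.py <<'E'
def wr(name=None):
    P,im,W,ok=look('wrist');H=cv2.cvtColor(im,cv2.COLOR_BGR2HSV)
    d=W[...,:2]-np.array([.5,-.285]);a=d@np.array([.524,.852]);l=d@np.array([.852,-.524])
    y=ok&(H[...,0]>20)&(H[...,0]<35)&(H[...,1]>120)&(W[...,2]>.1)&(l>.03)
    y2=y&(l>.085)
    for k in (y,y2):
        if k.any(): print('yellow',k.sum(),'a',a[k].min(),a[k].max(),'l',l[k].min(),l[k].max(),'z',np.percentile(W[k][:,2],[5,50,95]))
    r=ok&((H[...,0]<8)|(H[...,0]>172))&(H[...,1]>120)&(W[...,2]>.12)&(W[...,2]<.3)&(l>.022)&(abs(a)<.05)
    if r.any(): print('flag',r.sum(),'l',l[r].min(),l[r].max(),'z',np.percentile(W[r][:,2],[5,50,95]),np.argwhere(r).mean(0))
    if name: cv2.imwrite(name,im)
E
python3 - <<'E'
from m import *
to(.6005,-.3468,.230,-119.6)
wr('pics/w5.png');red()
E
```

```text
t 12.93 pos [ 0.6003 -0.346   0.229 ] yaw -119.24 j [-30.   37.   35.   87.3  -0.  179.3] F [ 0.23 -0.32 -0.3 ] w 0.0501
dp [ 0.6  0.6 -1. ] rotz 0.36
yellow 3887 a -0.015276366582640368 0.006866527610454279 l 0.03862047192792679 0.13509409492204855 z [0.2488 0.2574 0.2586]
yellow 3848 a -0.005338467936206914 0.006866527610454279 l 0.08500734843023208 0.13509409492204855 z [0.2496 0.2574 0.2586]
flag 26 0.19606767200996528 collar 77 0.21423196554711257 marker 73 [ 0.6109 -0.3438  0.2627  0.2318  0.3032  0.1358  0.008 ]
```

Emit:
{"method": "carry_out", "body": {"targets": [{"dp":[0,0.5,0],"rot":[0,0,0],"hand":35},{"dp":[0,0.5,0],"rot":[0,0,0],"hand":20},{"dp":[0,0.5,0],"rot":[0,0,0],"hand":5},{"dp":[0,0.5,0],"rot":[0,0,0],"hand":5},{"dp":[0,0.5,0],"rot":[0,0,0],"hand":5},{"dp":[0,0.5,0],"rot":[0,0,0],"hand":5},{"dp":[0,0.5,0],"rot":[0,0,0],"hand":5},{"dp":[0,0.5,0],"rot":[0,0,0],"hand":5}], "newtons": 25}}

```text
clock: 13.7
tool_pos: [0.6007, -0.3477, 0.2307]
ee_rot: [[0.871, -0.49, 0.013], [-0.49, -0.872, -0.009], [0.015, 0.002, -1.0]]
ft_force: [-2.0, -5.5, 1.6]
width: 0.012
gripper_force: 27.4
```

Emit:
{"method": "carry_out", "body": {"targets": [{"dp":[0,0,3],"rot":[0,0,0],"hand":5},{"dp":[0,0,10],"rot":[0,0,0],"hand":5},{"dp":[0,0,18],"rot":[0,0,0],"hand":5},{"dp":[0,0,26],"rot":[0,0,0],"hand":5},{"dp":[0,0,34],"rot":[0,0,0],"hand":5},{"dp":[0,0,42],"rot":[0,0,0],"hand":5},{"dp":[0,0,50],"rot":[0,0,0],"hand":5},{"dp":[0,0,52],"rot":[0,0,0],"hand":5}]}}

```text
clock: 14.37
tool_pos: [0.6007, -0.3476, 0.1772]
ee_rot: [[0.872, -0.49, 0.011], [-0.49, -0.872, -0.008], [0.013, 0.001, -1.0]]
ft_force: [-4.8, -4.2, 1.9]
width: 0.0119
gripper_force: 27.4
```

Run:
```python
from m import *
to(.6005,-.3468,.230,-119.6)
wr('pics/w6.png');im=red()
cv2.imwrite('pics/c6.png',np.hstack([cv2.resize(im[180:280,80:180],(400,400),interpolation=2)]))
```

```text
t 14.37 pos [ 0.6007 -0.3476  0.1772] yaw -119.35 j [-30.   36.6  26.8  79.5  -0.1 179.3] F [-4.83 -4.17  1.9 ] w 0.0119
dp [  0.1  -0.5 -52.8] rotz 0.25
yellow 4121 a -0.012518904586080582 0.013056426876022388 l 0.03726628990708446 0.13518083404522319 z [0.1958 0.2038 0.2357]
yellow 4058 a -0.0074657603494834475 0.013056426876022388 l 0.08510742099195164 0.13518083404522319 z [0.1963 0.2038 0.2364]
flag 25 0.19662377563193842 collar 76 0.21432590278076227 marker 43 [ 0.6046 -0.3477  0.2037  0.1885  0.2442  0.1343  0.0014]
```

Marker moved. Releasing, retreating upward, then comparing levels.

Emit:
{"method": "carry_out", "body": {"targets": [{"dp":[0,0,0],"rot":[0,0,0],"hand":25},{"dp":[0,0,0],"rot":[0,0,0],"hand":50},{"dp":[0,0,0],"rot":[0,0,0],"hand":50},{"dp":[0,0,0],"rot":[0,0,0],"hand":50},{"dp":[0,0,-20],"rot":[0,0,0],"hand":50},{"dp":[0,0,-55],"rot":[0,0,0],"hand":50},{"dp":[0,0,-90],"rot":[0,0,0],"hand":50},{"dp":[0,0,-120],"rot":[0,0,0],"hand":50}]}}

```text
clock: 15.13
tool_pos: [0.5996, -0.3458, 0.3008]
ee_rot: [[0.872, -0.489, 0.014], [-0.489, -0.872, -0.008], [0.016, 0.0, -1.0]]
ft_force: [0.6, -0.5, 1.0]
width: 0.0498
gripper_force: 0.0
```

Emit:
{"method": "carry_out", "body": {"targets": [{"dp":[20,0,0],"rot":[0,0,0],"hand":50},{"dp":[20,25,0],"rot":[0,0,0],"hand":50},{"dp":[20,55,0],"rot":[0,0,0],"hand":50},{"dp":[20,85,0],"rot":[0,0,0],"hand":50},{"dp":[20,110,0],"rot":[0,0,0],"hand":50},{"dp":[20,120,0],"rot":[0,0,0],"hand":50},{"dp":[20,120,0],"rot":[0,0,0],"hand":50},{"dp":[20,120,0],"rot":[0,0,0],"hand":50}]}}

```text
clock: 15.8
tool_pos: [0.5587, -0.4609, 0.2982]
ee_rot: [[0.872, -0.49, 0.012], [-0.49, -0.872, -0.007], [0.014, -0.0, -1.0]]
ft_force: [-0.7, 0.5, -1.0]
width: 0.0504
gripper_force: 0.0
```

Run:
```python
from m import *
to(.6005,-.3468,.230,-119.6)
wr();im=red()
cv2.imwrite('pics/c7.png',cv2.resize(im[190:270,90:190],(750,600),interpolation=2))
```

```text
t 15.8 pos [ 0.5587 -0.4609  0.2982] yaw -119.35 j [-39.6  49.7  69.6 109.    0.2 169.8] F [-0.66  0.53 -0.96] w 0.0504
dp [ -20.4 -119.9   67.9] rotz 0.25
yellow 2728 a -0.07121039654160884 0.006176437711884034 l 0.04589425122830739 0.15136095601460414 z [0.1915 0.2037 0.2053]
yellow 1434 a -0.07121039654160884 0.006169757351499555 l 0.08504668023757214 0.15136095601460414 z [0.1917 0.2035 0.2053]
flag 10 l 0.04323494719042279 0.04617571249044295 z [0.1971 0.1977 0.1984] [355.3 174.2]
flag 30 0.19689702189475772 collar 83 0.21319358919600342 marker 163 [ 0.5947 -0.3406  0.2008  0.1874  0.2092  0.1337  0.0023]
```

View pics/c7.png

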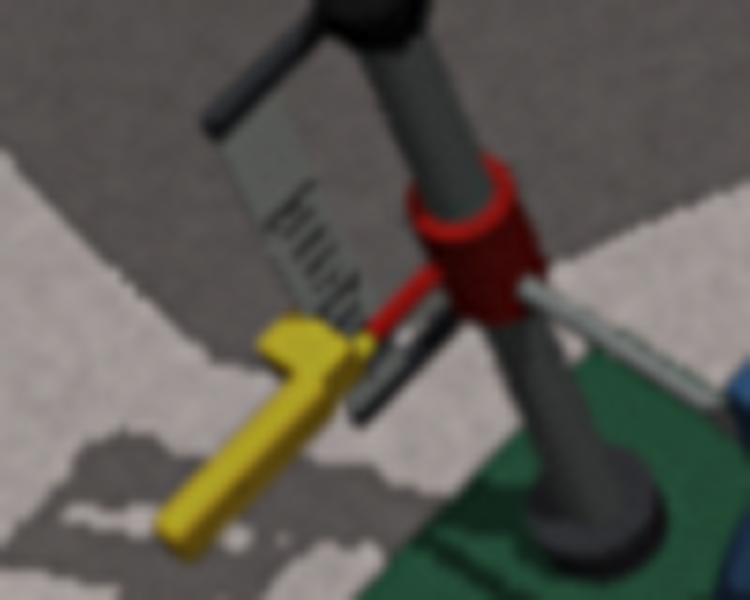

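The crop shows the marker's index at (362,343), right at the red pointer's tip at (375,330). The wrist depth puts the marker middle at 195 mm and the pointer at about 196 mm, within tolerance. Handing in.

```bash
python3 -c "
from plant import env
print(env.sign_off())"
```

```text
the job is handed in; nothing more can be done
None
```

The blue bell hangs still on the hook, released, and the yellow marker was within about 1 mm of the red pointer by the wrist camera's depth reading. The job is handed in (no verdict returned), and the arm never went near the white bell or the glaze jar.

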